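# Reset the clamp press through its covered well

## Task

The hose-clamp press has tripped and needs a reset at its control box, the longer grey box with the metal dust cover lying between two rails. With the fingertips, push the loose cover along its rails until it is fully open, reach into the round well under it, press the sunken key fully down, hold it down for about a second and let it come up, then push the cover back until it is fully shut over the well. Slide the cover, never lift it out of its rails; do not press the key in the square well of the other box, and leave the pliers, spray bottle and hose clamp where they are.

Things in the scene. Friction and masses are not known exactly. Their poses are not given: they have to be found in the camera images.
- press_box: control box of the clamp press, the longer grey box, fixed to the bench to the left or right of the counter: 150 mm along its x, 230 mm along its y, 80 mm high. Origin at the centre of its underside, z up; it is turned about the vertical by up to 0.35 rad either way.
- well_mouth (a point): centre of the mouth of the round well, level with the press box's top (80 mm up), at x = 0, y = -55 mm in the box's frame. The well is 48 mm across and 30 mm deep.
- rail_mid (a point): middle of the cover's track, on the press box's top at x = 0, y = -15 mm of its frame. Two steel rails along y, 8 mm high and wide, have inner faces 40 mm either side of here in x. End stops across them, 8 mm high and thick, have inner faces 76 mm from here, to -y and to +y.
- cover_ridge (a point): middle of the ridge on the loose aluminium cover, 15 mm above the box top. Plate 76 (x) by 72 (y) by 5 mm, about 150 g, flat on the box between the rails, drags 0.5 to 2 N. Ridge at mid-plate: 44 mm in x, 10 mm thick in y, 5 to 25 mm above the box top. Axes as the box. Its y in the box's frame: -55 mm fully shut, +25 mm fully open, both against stops; starts at -54 to -25.
- reset_key_top (a point): centre of the top of the reset key, a round black key 34 mm across at the middle of the round well; its top lies 18 mm below the box top (62 mm above the bench) when up. Its position moves with the key.
- reset_key (a joint): travel of the reset key: 0 = up, 0.006 m = fully down; springs back up. About 1.2 N starts it, 4 N has it fully down.
- counter: piece counter, the other and shorter grey box, fixed to the bench: 130 mm along its x, 150 mm along its y, 80 mm high, no cover, with an open square well 48 mm wide centred at its x = -20 mm, y = 0. Origin at the centre of its underside. Not to be used.
- zero_key (a joint): travel of the square key in the counter's square well, 0 = up, 0.006 m = fully down. To be left alone.
- pliers_mid (a point): pliers with red handles lying on the bench between the two boxes, about 170 mm long (pointing away from the robot), 50 mm wide, 14 mm high; this point is their middle, 6 mm up. Bystander.
- spray_mid (a point): white spray bottle standing beyond the boxes, 56 mm across, 160 mm high; this point is on its axis, 80 mm up. Bystander.
- clamp_mid (a point): steel hose clamp, a ring 36 mm across and 12 mm high lying on the bench between the two boxes; this point is its centre, 6 mm up. Bystander.
Not all that is in view belongs to the job. Of the things like the part that bears cover_ridge, leave any that is red; of the rest the larger one is meant.

How it is judged:
On the way, in this order (a step that is already met when the one before it is completed fails the run):
1. the cover is slid open, within 12 mm of its open stop (y of cover_ridge in the frame of press_box above 0.013 m and z of cover_ridge in the frame of press_box below 0.101 m), for 0.1 s.
2. the reset key is held at least 5 mm down for 0.8 s by the fingers (value of joint reset_key above 0.005 m and contact force between the fingers and anything else above 0.5 N), for 0.8 s.
3. the key has come up and the cover is shut again, within 5 mm of its stop (value of joint reset_key below 0.001 m and y of cover_ridge in the frame of press_box below -0.05 m and z of cover_ridge in the frame of press_box below 0.098 m), for 0.2 s.
At the end, for the whole second after the job is handed in: The cover lies flat between its rails, within 5 mm of fully shut; both keys are up (all of step 3 and y of cover_ridge in the frame of press_box above -0.06 m and x of cover_ridge in the frame of press_box between -0.006 and 0.006 m and z of cover_ridge in the frame of press_box above 0.09 m and angle between cover_ridge's own z axis and vertical below 0.05 rad and value of joint zero_key below 0.001 m); the robot touches nothing.
It fails at once if the cover is lifted (6 mm) or tipped (0.2 rad) out of its rails (z of cover_ridge in the frame of press_box above 0.101 m or angle between cover_ridge's own z axis and vertical above 0.2 rad).
It fails at once if the key in the counter's square well is pressed more than 2 mm (value of joint zero_key above 0.002 m).
It fails at once if the pliers, the spray bottle or the hose clamp is moved more than 15 mm (distance of any of pliers_mid, spray_mid, clamp_mid from where it was at the start of the episode above 0.015 m).
It also fails if it takes over 48 s, if anything falls off the work surface, if the arm or the gripper's body presses on something with over 40 N, if the wrist force passes 120 N, or if a joint passes its speed limit or range.

## Robot

A 6-joint arm with a two-finger parallel gripper is mounted at the origin on the work surface. World frame = base frame: x ahead of the robot, y to its left, z up, the work surface at z = 0. Lengths are in m, angles in rad, forces in N, time in s.
With the tool pointing down it reaches from about 0.225 to 0.875 m from the base axis. Payload 3.4 kg.
Tool frame: the origin (TCP) lies midway between the tips of the shut fingers; the grasp point (between the pads) lies 19 mm behind it; z points along the fingers, y is the direction in which the jaws open and shut (so a half turn about z gives the same grasp; the last joint's range is limited). The gripper opens to 85 mm and grips with 20 to 120 N. Pads are 22 mm wide; open, the fingers measure 114 mm over their backs; the gripper's body (76 mm by 85 mm) begins 54 mm behind the grasp point. The pads swing forward as they close: fully open they stand 13 mm farther back than shut.
Start: joints at [-1.446, 0.276, 1.505, -0, 1.361, -0.121], TCP at [0.14, -0.558, 0.231] pointing down, gripper open.
Joint ranges: [-2.89, 2.89], [-0.75, 2.08], [0.22, 2.7], [-1.18, 4.32], [0.11, 2.71], [-2.7, 2.7]. Speed limits (rad/s): [2.57, 2.57, 3.14, 3.14, 3.14, 3.14].

## Interface

Orientations are given as [roll, pitch, yaw] about the fixed x, y, z axes, in that order (R = Rz(yaw) Ry(pitch) Rx(roll)).
In Python, from cell import observe, snapshot, calibration, sign_off gives the robot as it stands.
- The arm moves only by the tool move_arm, never from a script. Its argument "rows" is a list of rows, each a list of 5 numbers: the shift along the tool's x, y, z as a fraction of full scale, then the turn about the tool's z as a fraction of full scale, then the closure, from -1 (fully open) to 1 (shut). A call has 1 to 10 rows; each row is the pose to reach, as a shift and turn from the pose commanded when the call began, along the tool's axes at that moment; what a row does not reach only later rows make up. Full scale, the value 1, is 12 cm for a shift and 120 degrees for a turn. A row lasts 1/8 s, in which the tool goes at most 62.5 mm and 10.7 degrees, less where a joint would pass 70% of its speed; a pose out of reach is approached as far as the arm can. A call with a number of a shift or a turn outside -1 to 1 is refused whole. A call with a gripper value outside its range is refused whole. The fingers move at their own pace and stop on an object; "force" is the grip in N (left out, the last holds). Time passes only in rows, so rows that repeat a pose let the fingers close. It gives the time, the measured TCP pose, the force and the opening at its end, in the units of the state.
- observe(): the state, without advancing time (a new reading comes with each control period).
- snapshot(name): name is "scene" or "side" or "wrist"; returns the picture (400x640x3 uint8, red, green, blue); there is no depth.
- calibration(name): a dict with "intrinsics" (3x3 intrinsics, pixels), "k1" (the pictures are not rectified: a ray, as slopes to the right and down, at radius r is drawn at 1 + k1 r^2 times it, then the intrinsics apply), "R" (3x3) and "t" (3): a world point X has camera coordinates R X + t; the wrist camera has in their place "hand_eye" (4x4, takes a point from camera to tool coordinates, whose origin is the TCP and whose axes are the flange's). Camera axes: x right, y down, z forward; pixel columns grow to the right and rows downward; lengths in m; the calibration is good to about 2 mm. A picture is of the moment at which its call begins: read the wrist's pose just before it. calibration takes no time and is no camera call.
- sign_off(): hands the job in, once; it reports no verdict.
The state is a dict: "time_s": time; "joint_positions": joint angles; "dq": joint speeds; "joint_torque": joint torques, N m; "eef_pos": TCP position; "ee_rot": TCP orientation; "force": force on the tool from outside, world axes, zero at the start; "wrist_torque": the same for the moment, N m; "finger_gap": opening from 0.0 (shut) to 1.0 (fully open).
Only numpy, scipy, OpenCV 4.12 (cv2) and the standard library are available. Lean on these libraries where they do the work, as an engineer would, in place of code of your own. Each camera call takes 0.05 s, during which the arm holds its last target.

## Working session

There is one attempt and no reset: what is moved stays moved. The work goes in short steps, Python scripts to look and compute and a tool call to move; the robot and the scene stay as the last step left them, time stands still between calls to the robot, and variables do not carry over. Pictures are saved under pics/ and viewed, and the job is handed in when it is done.

Besides the shell and the picture viewer there is one more tool, called in YAML: its name, and indented under it one key for each argument. move_arm: Moves the arm, as the interface text tells. Shift numbers are shares of 12 cm and turn numbers shares of 120 degrees, none past 1 either way. Its arguments: {"type":"object","properties":{"rows":{"type":"array","items":{"type":"array","items":{"type":"number","minimum":-1,"maximum":1}}},"force":{"type":"number"}},"required":["rows"]}

```bash
ls; mkdir -p pics; cat > h.py <<'E'
import numpy as np, cv2
from cell import observe, snapshot, calibration
def snap(n,f):
    im=snapshot(n); cv2.imwrite('pics/'+f,im[:,:,::-1].copy()); return im
def cam(n):
    c=calibration(n); K=np.array(c['intrinsics']);k1=c['k1']
    if n!='wrist': return K,k1,np.array(c['R']),np.array(c['t'])
    return K,k1,np.array(c['hand_eye'])
def ray(K,k1,u,v):
    p=cv2.undistortPoints(np.array([[[u,v]]],float),K,np.array([k1,0,0,0.]))[0,0]
    return np.array([p[0],p[1],1.])
def toz(n,u,v,z):
    K,k1,R,t=cam(n); d=R.T@ray(K,k1,u,v); o=-R.T@t
    return o+d*(z-o[2])/d[2]
def proj(n,P):
    K,k1,R,t=cam(n)
    return cv2.projectPoints(np.atleast_2d(np.array(P,float)),cv2.Rodrigues(R)[0],t,K,np.array([k1,0,0,0.]))[0][:,0]
E
python3 - <<'E'
from h import *
print(observe())
snap('scene','s0.png');snap('side','d0.png');snap('wrist','w0.png')
for n in('scene','side','wrist'):print(calibration(n))
E
```

```text
pics
{'time_s': 0.0, 'joint_positions': array([-1.44601265e+00,  2.76591295e-01,  1.50615438e+00, -6.61858373e-06,
        1.36068919e+00, -1.20991571e-01]), 'dq': array([ 0.00025166, -0.00030683,  0.00088093,  0.00042354, -0.000912  ,
        0.0001847 ]), 'joint_torque': array([ 1.01680867e-03, -4.16759455e+01, -2.45801353e+01, -3.10552459e-04,
        1.08214360e-02, -1.51231955e-06]), 'eef_pos': array([ 0.13983224, -0.5571854 ,  0.23043336]), 'ee_rot': array([-3.13976314e+00, -2.15924282e-04,  2.45776437e-01]), 'force': array([ 0.70208707, -0.07494422,  0.23217287]), 'wrist_torque': array([-0.05707947, -0.04588659,  0.00311185]), 'finger_gap': 0.9992318078976259}
{'intrinsics': array([[417.92985242,   0.        , 315.13622354],
       [  0.        , 417.92985242, 198.48713675],
       [  0.        ,   0.        ,   1.        ]]), 'k1': 0.004182310237649409, 'R': array([[-0.49699347,  0.86767103, -0.01201959],
       [ 0.73346969,  0.41264188, -0.54013785],
       [-0.46370218, -0.27726098, -0.84149072]]), 't': array([ 0.39435524, -0.36152366,  1.15621999])}
{'intrinsics': array([
[... 228 characters left out ...]

       [-0.20065462,  0.42690948, -0.88175167],
       [ 0.36579141, -0.80231288, -0.47168917]]), 't': array([0.53778572, 0.23205293, 0.76173979])}
{'intrinsics': array([[301.89522564,   0.        , 320.31603487],
       [  0.        , 301.89522564, 196.97618617],
       [  0.        ,   0.        ,   1.        ]]), 'k1': 0.019209688007946556, 'hand_eye': array([[-6.64281308e-04, -9.52338324e-01, -3.05043072e-01,
         7.84831602e-02],
       [ 9.99999776e-01, -6.06325855e-04, -2.84726385e-04,
         3.01599628e-04],
       [ 8.62003464e-05, -3.05043193e-01,  9.52338513e-01,
        -1.42882309e-01],
       [ 0.00000000e+00,  0.00000000e+00,  0.00000000e+00,
         1.00000000e+00]])}
```

View pics/s0.png

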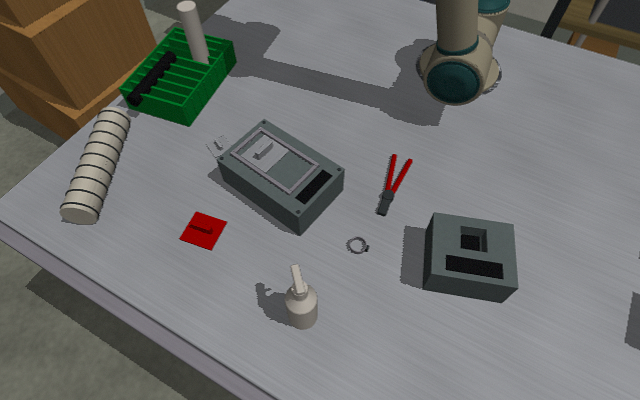

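View pics/d0.png

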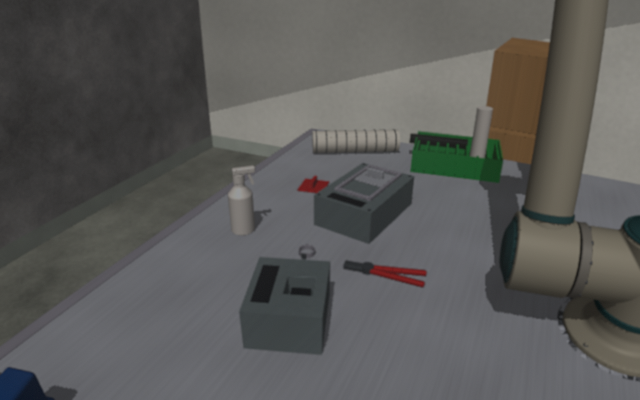

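View pics/w0.png

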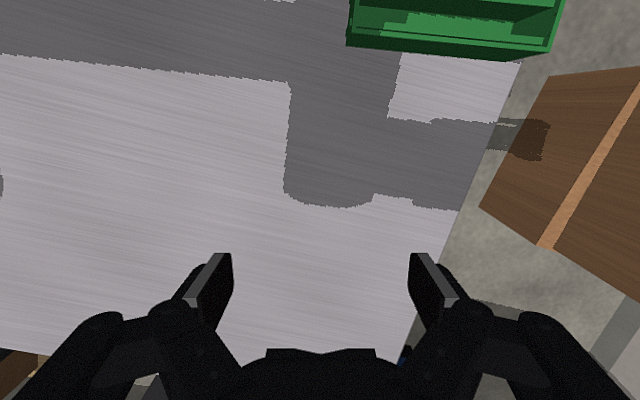

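```bash
python3 - <<'E'
import cv2
a=cv2.imread('pics/s0.png');cv2.imwrite('pics/s0c.png',cv2.resize(a[100:245,190:355],None,fx=4.8,fy=4,interpolation=cv2.INTER_CUBIC)[:, :])
a=cv2.imread('pics/d0.png');cv2.imwrite('pics/d0c.png',cv2.resize(a[150:245,290:430],None,fx=5,fy=5,interpolation=cv2.INTER_CUBIC))
E
```

```text
(no output)
```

View pics/s0c.png

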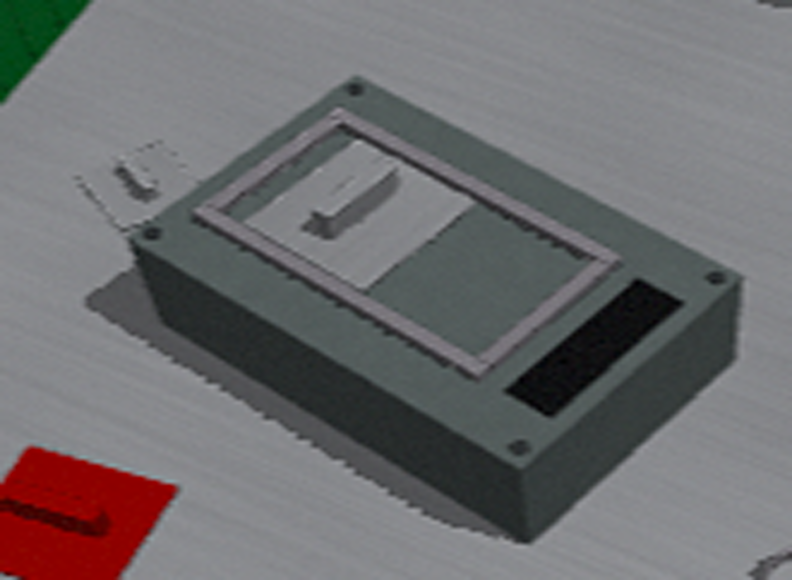

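View pics/d0c.png

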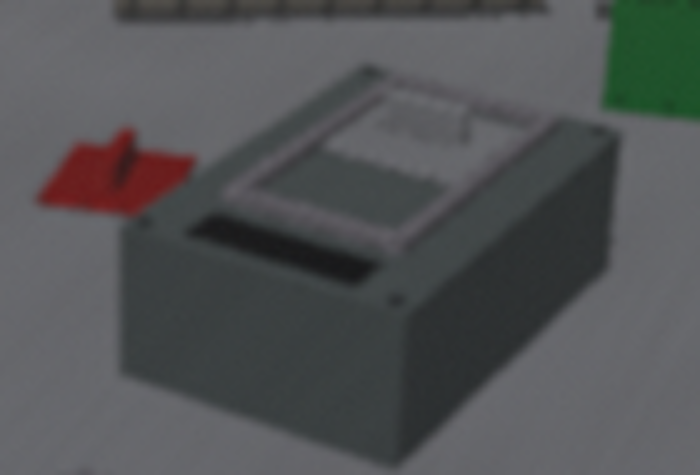

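```bash
cat >> h.py <<'E'
from scipy.optimize import least_squares
def B(p,P): 
    c,s=np.cos(p[2]),np.sin(p[2]); P=np.atleast_2d(np.array(P,float))
    return np.c_[p[0]+c*P[:,0]-s*P[:,1],p[1]+s*P[:,0]+c*P[:,1],P[:,2]]
E
python3 - <<'E'
from h import *
sc=lambda x,y:(190+x/4.8,100+y/4.)
dc=lambda x,y:(290+x/5,150+y/5)
S=[sc(355,78),sc(130,240),sc(525,468),sc(742,278)]
for q in S: print(toz('scene',*q,.08))
for n,q in [('pl',(388,195)),]: print(n,toz('scene',388,185,.006))
print('clamp',toz('scene',357,245,.006),'spray',toz('scene',302,322,0.0))
E
```

```text
[ 0.48192834 -0.31165243  0.08      ]
[ 0.62812018 -0.33428649  0.08      ]
[ 0.66234364 -0.10930211  0.08      ]
[ 0.51767341 -0.08600709  0.08      ]
pl [ 0.45785451 -0.0033497   0.006     ]
clamp [0.62589963 0.0033689  0.006     ] spray [ 0.8163725  -0.01520183  0.        ]
```

```bash
python3 - <<'E'
from h import *
sc=lambda x,y:(190+x/4.8,100+y/4.)
dc=lambda x,y:(290+x/5,150+y/5)
obs=[('scene',sc(355,78),(-.075,-.115,.08)),('scene',sc(130,240),(.075,-.115,.08)),('scene',sc(525,468),(.075,.115,.08)),('scene',sc(742,278),(-.075,.115,.08)),('scene',sc(530,542),(.075,.115,0)),
('side',dc(122,228),(.075,.115,.08)),('side',dc(402,318),(-.075,.115,.08)),('side',dc(620,130),(-.075,-.115,.08)),('side',dc(122,376),(.075,.115,0)),('side',dc(395,466),(-.075,.115,0)),('side',dc(608,270),(-.075,-.115,0)),('side',dc(368,65),(.075,-.115,.08))]
def run(names):
    o=[a for a in obs if a[0] in names]
    f=lambda p:np.concatenate([proj(n,B(p,P))[0]-q for n,q,P in o])
    r=least_squares(f,[.57,-.21,-.155]);print(names,r.x,np.abs(r.fun).max(),r.fun.round(1))
    return r.x
run(['scene']);run(['side']);p=run(['scene','side'])
# ridge top ends / plate near edge in box frame
c,s=np.cos(p[2]),np.sin(p[2]);inv=lambda X:np.array([[c,s],[-s,c]])@(X[:2]-p[:2])
for nm,q,z in [('ridge top end a',sc(390,162),.105),('ridge end b',sc(318,212),.105),('plate +y edge a',sc(472,207),.085),('plate edge b',sc(372,290),.085),('plate -y b',sc(240,218),.085),('plate -ya',sc(345,138),.085),
 ('stop+ in',sc(600,258),.088),('stop+ in b',sc(474,362),.088)]:
    print(nm,inv(toz('scene',*q,z)).round(4))
for nm,q,z in [('side plate+y a',dc(330,150),.085),('b',dc(455,188),.085)]: print(nm,inv(toz('side',*q,z)).round(4))
print(B(p,[(0,-.055,.08),(0,-.045,.1),(0,.025,.1)]))
E
```

```text
['scene'] [ 0.57162859 -0.21113508 -0.15531359] 1.0895727272730937 [-0.  -0.9 -0.7 -0.4 -0.2  0.5  0.6 -0.8  0.4  1.1]
['side'] [ 0.56756075 -0.20881113 -0.16433162] 1.266596249928 [-0.8 -0.7  0.8 -0.5  0.9 -0.  -0.7 -0.4  0.1  1.3  0.2 -0.  -0.6 -0.6]
['scene', 'side'] [ 0.56969259 -0.21106843 -0.1598095 ] 1.4564154082390957 [ 0.7 -1.5 -0.1 -1.3  0.  -0.2  1.  -1.2  0.6  0.5 -1.1 -1.2  0.5 -1.1
  0.1 -0.6 -1.  -0.9 -0.2  0.5 -0.5 -0.7 -1.3 -1. ]
ridge top end a [-0.0203 -0.0419]
ridge end b [ 0.0241 -0.0435]
plate +y edge a [-0.0312 -0.0052]
plate edge b [ 0.0371 -0.0029]
plate -y b [ 0.0385 -0.0811]
plate -ya [-0.0318 -0.0828]
stop+ in [-0.0383  0.0625]
stop+ in b [0.045  0.0624]
side plate+y a [0.0275 0.0015]
b [-0.0419  0.0042]
[[ 0.56094043 -0.2653676   0.08      ]
 [ 0.56253173 -0.25549502  0.1       ]
 [ 0.57367084 -0.18638699  0.1       ]]
```

```bash
cat >> h.py <<'E'
P0=[.570,-.211,-.158]
def rows(tgt,yaw=None,box=None,p=None):
    """rows numbers to reach: tgt in box frame (x,y,z world)"""
    from scipy.spatial.transform import Rotation as Ro
    p=p or P0
    s=observe(); X=B(p,tgt)[0]; R=Ro.from_euler('xyz',s['ee_rot']).as_matrix()
    d=R.T@(X-s['eef_pos']); y=p[2] if yaw is None else yaw
    c=Ro.from_matrix(R.T@Ro.from_euler('xyz',[np.pi,0,y]).as_matrix()).as_rotvec()
    print('t',s['time_s'],'pos',s['eef_pos'].round(4),'rot',s['ee_rot'].round(3),'F',s['force'].round(1),'gap',round(s['finger_gap'],3))
    print('target',X.round(4),'shift mm',(d*1000).round(1),'units',(d/.12).round(3),'turn',np.degrees(c).round(2),(np.degrees(c[2])/120).round(3))
def boxpos(p=None):
    p=p or P0; s=observe(); c,q=np.cos(p[2]),np.sin(p[2]);X=s['eef_pos']
    print('t',round(s['time_s'],2),'box xy',(np.array([[c,q],[-q,c]])@(X[:2]-p[:2])).round(4),'z',X[2].round(4),'F',s['force'].round(1),'yaw',s['ee_rot'].round(3),'gap',round(s['finger_gap'],3))
E
python3 - <<'E'
from h import *
for z in(0,.1): print(toz('scene',208,65,z),toz('scene',187,8,z+.1),toz('scene',190,123,.05),toz('scene',235,40,.05),toz('scene',235,65,.05))
rows((0,-.071,.2))
E
```

```text
[ 0.32709689 -0.61398075  0.        ] [ 0.25323985 -0.71491955  0.1       ] [ 0.55473301 -0.47725637  0.05      ] [ 0.25114525 -0.5648474   0.05      ] [ 0.33537344 -0.50431377  0.05      ]
[ 0.41275511 -0.51920191  0.1       ] [ 0.36227316 -0.59146059  0.2       ] [ 0.55473301 -0.47725637  0.05      ] [ 0.25114525 -0.5648474   0.05      ] [ 0.33537344 -0.50431377  0.05      ]
t 0.15 pos [ 0.1398 -0.5573  0.2307] rot [-3.14  -0.     0.246] F [-0.8 -0.3 -0. ] gap 0.998
target [ 0.5588 -0.2811  0.2   ] shift mm [ 473.6 -166.    31. ] units [ 3.947 -1.383  0.258] turn [-8.000e-02  1.000e-02  2.313e+01] 0.193
```

move_arm:
  rows:
    - [0.35, -0.5, -0.1, 0.08, 0]
    - [0.7, -1, -0.2, 0.16, 0.5]
    - [0.7, -1, -0.2, 0.193, 1]
    - [0.7, -1, -0.2, 0.193, 1]
  force: 40

```text
time_s: 0.65
eef_pos: [0.1927, -0.4195, 0.2558]
ee_rot: [3.141, -0.0, -0.156]
force: [0.1, -0.6, -0.3]
finger_gap: 0.143
```

move_arm:
  rows:
    - [0.5, -0.4, 0, 0, 1]
    - [1, -0.8, 0, 0, 1]
    - [1, -0.8, 0, 0, 1]

```text
time_s: 1.02
eef_pos: [0.3279, -0.3449, 0.2549]
ee_rot: [-3.141, -0.0, -0.156]
force: [-1.2, -1.0, -0.1]
finger_gap: -0.001
```

move_arm:
  rows:
    - [0.5, -0.4, 0, 0, 1]
    - [0.9, -0.75, 0, 0, 1]
    - [0.9, -0.75, 0, 0, 1]

```text
time_s: 1.4
eef_pos: [0.4496, -0.2725, 0.2544]
ee_rot: [-3.141, -0.0, -0.154]
force: [-0.6, -0.6, 0.4]
finger_gap: -0.002
```

```bash
python3 - <<'E'
from h import *
rows((0,-.071,.13)); boxpos()
E
```

```text
t 1.4 pos [ 0.4496 -0.2725  0.2544] rot [-3.141 -0.    -0.154] F [-0.6 -0.6  0.4] gap -0.002
target [ 0.5588 -0.2811  0.13  ] shift mm [109.3  -8.2 124.5] units [ 0.911 -0.068  1.037] turn [-0.03 -0.01  0.22] 0.002
t 1.4 box xy [-0.1093 -0.0797] z 0.2544 F [-0.6 -0.6  0.4] yaw [-3.141 -0.    -0.154] gap -0.002
```

move_arm:
  rows:
    - [0.45, -0.03, 0.2, 0, 1]
    - [0.91, -0.07, 0.5, 0, 1]
    - [0.91, -0.07, 0.9, 0, 1]
    - [0.91, -0.07, 0.95, 0, 1]

```text
time_s: 1.9
eef_pos: [0.5532, -0.2819, 0.1366]
ee_rot: [-3.138, 0.009, -0.158]
force: [-0.0, -0.4, 0.3]
finger_gap: 0.002
```

```bash
python3 - <<'E'
from h import *
rows((0,-.071,.091)); boxpos()
snap('scene','s1.png');snap('side','d1.png');w=snap('wrist','w1.png')
import cv2
a=cv2.imread('pics/s1.png');b=cv2.imread('pics/d1.png')
cv2.imwrite('pics/c1.png',cv2.resize(a[80:230,200:350],None,fx=4,fy=4,interpolation=cv2.INTER_CUBIC))
E
```

```text
t 1.9 pos [ 0.5532 -0.2819  0.1366] rot [-3.138  0.009 -0.158] F [-0.  -0.4  0.3] gap 0.002
target [ 0.5588 -0.2811  0.091 ] shift mm [ 5.9 -1.5 45.6] units [ 0.049 -0.013  0.38 ] turn [-0.18  0.53 -0.03] -0.0
t 1.9 box xy [-0.0054 -0.0727] z 0.1366 F [-0.  -0.4  0.3] yaw [-3.138  0.009 -0.158] gap 0.002
```

View pics/c1.png

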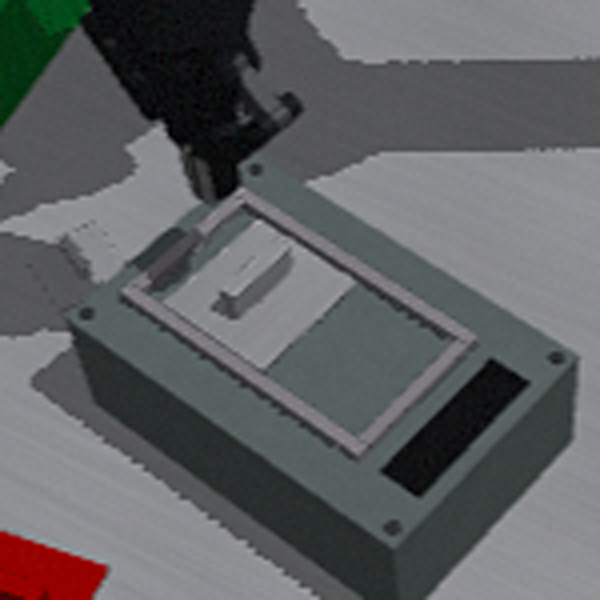

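View pics/w1.png

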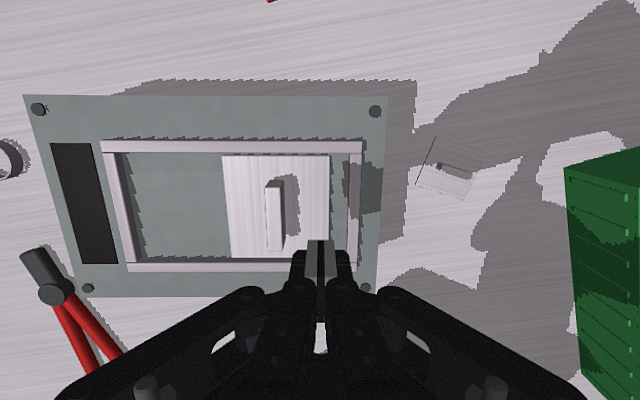

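```bash
cat >> h.py <<'E'
from scipy.spatial.transform import Rotation as Ro
def projw(P,s):
    K,k1,H=cam('wrist'); T=np.eye(4);T[:3,:3]=Ro.from_euler('xyz',s['ee_rot']).as_matrix();T[:3,3]=s['eef_pos']
    M=np.linalg.inv(T@H); return cv2.projectPoints(np.atleast_2d(np.array(P,float)),cv2.Rodrigues(M[:3,:3])[0],M[:3,3],K,np.array([k1,0,0,0.]))[0][:,0]
E
python3 - <<'E'
from h import *
s=observe(); print(s['eef_pos'],s['ee_rot'],s['time_s'])
w=cv2.cvtColor(snapshot('wrist'),cv2.COLOR_RGB2BGR); cv2.imwrite('pics/w2raw.png',w)
import pickle;pickle.dump({k:s[k] for k in('eef_pos','ee_rot')},open('w2.pkl','wb'))
def poly(L,c): cv2.polylines(w,[projw(B(P0,L),s).round().astype(int)],True,c,1)
poly([(-.075,-.115,.08),(.075,-.115,.08),(.075,.115,.08),(-.075,.115,.08)],(0,0,255))
poly([(-.04,-.091,.088),(.04,-.091,.088),(.04,.061,.088),(-.04,.061,.088)],(255,0,0))
for y in(-.043,):
  poly([(-.022,y-.005,.105),(.022,y-.005,.105),(.022,y+.005,.105),(-.022,y+.005,.105)],(0,200,0))
cv2.imwrite('pics/w2.png',cv2.resize(w[70:320,0:440],None,fx=1.8,fy=1.8))
E
```

```text
[ 0.55572542 -0.28346537  0.14241255] [ 3.14052756e+00 -1.03993272e-03 -1.59268962e-01] 2.05
```

View pics/w2.png

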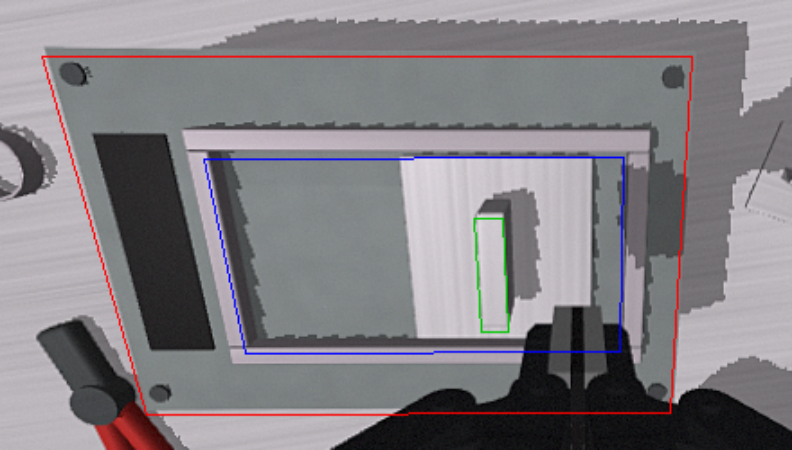

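```bash
sed -i 's/^P0=.*/P0=[.572,-.2112,-.158]/' h.py; python3 - <<'E'
from h import *
rows((0,-.070,.092)); boxpos()
E
```

```text
t 2.1 pos [ 0.5562 -0.2836  0.1434] rot [ 3.14e+00 -3.00e-03 -1.59e-01] F [-0.7 -0.3  1.3] gap -0.001
target [ 0.561  -0.2803  0.092 ] shift mm [ 4.  -4.1 51.4] units [ 0.034 -0.034  0.429] turn [ 0.1  -0.17 -0.08] -0.001
t 2.1 box xy [-0.0042 -0.074 ] z 0.1434 F [-0.7 -0.3  1.3] yaw [ 3.14e+00 -3.00e-03 -1.59e-01] gap -0.001
```

move_arm:
  rows:
    - [0.03, -0.03, 0.15, 0, 1]
    - [0.03, -0.03, 0.3, 0, 1]
    - [0.03, -0.03, 0.36, 0, 1]
    - [0.03, -0.03, 0.36, 0, 1]
    - [0.03, -0.03, 0.36, 0, 1]

```text
time_s: 2.72
eef_pos: [0.5604, -0.2795, 0.0988]
ee_rot: [3.141, -0.001, -0.158]
force: [0.4, 0.2, -0.2]
finger_gap: 0.001
```

```bash
python3 - <<'E'
from h import *
rows((0,-.070,.092)); boxpos()
E
```

```text
t 2.725 pos [ 0.5604 -0.2795  0.0988] rot [ 3.141e+00 -1.000e-03 -1.580e-01] F [ 0.4  0.2 -0.2] gap 0.001
target [ 0.561  -0.2803  0.092 ] shift mm [0.7 0.8 6.8] units [0.006 0.006 0.057] turn [ 0.04 -0.08 -0.03] -0.0
t 2.73 box xy [-0.0007 -0.0692] z 0.0988 F [ 0.4  0.2 -0.2] yaw [ 3.141e+00 -1.000e-03 -1.580e-01] gap 0.001
```

move_arm:
  rows:
    - [0, 0, 0.05, 0, 1]
    - [0, 0, 0.05, 0, 1]
    - [0, -0.06, 0.05, 0, 1]
    - [0, -0.12, 0.05, 0, 1]
    - [0, -0.18, 0.05, 0, 1]
    - [0, -0.24, 0.05, 0, 1]
    - [0, -0.3, 0.05, 0, 1]
    - [0, -0.36, 0.05, 0, 1]
    - [0, -0.42, 0.05, 0, 1]
    - [0, -0.45, 0.05, 0, 1]

```text
time_s: 3.98
eef_pos: [0.5686, -0.2254, 0.0921]
ee_rot: [3.141, -0.0, -0.158]
force: [-0.1, -0.9, -0.6]
finger_gap: 0.001
```

```bash
cat >> h.py <<'E'
def wview(f,y,crop=True):
    s=observe(); w=cv2.cvtColor(snapshot('wrist'),cv2.COLOR_RGB2BGR); cv2.imwrite('pics/raw_'+f,w)
    def poly(L,c): cv2.polylines(w,[projw(B(P0,L),s).round().astype(int)],True,c,1)
    poly([(-.04,-.091,.088),(.04,-.091,.088),(.04,.061,.088),(-.04,.061,.088)],(255,0,0))
    poly([(-.022,y-.005,.105),(.022,y-.005,.105),(.022,y+.005,.105),(-.022,y+.005,.105)],(0,200,0))
    cv2.imwrite('pics/'+f,w)
E
python3 - <<'E'
from h import *
boxpos(); wview('w3.png',-.002)
E
```

```text
t 3.98 box xy [-0.0012 -0.0145] z 0.0921 F [-0.1 -0.9 -0.6] yaw [ 3.141 -0.    -0.158] gap 0.001
```

View pics/w3.png

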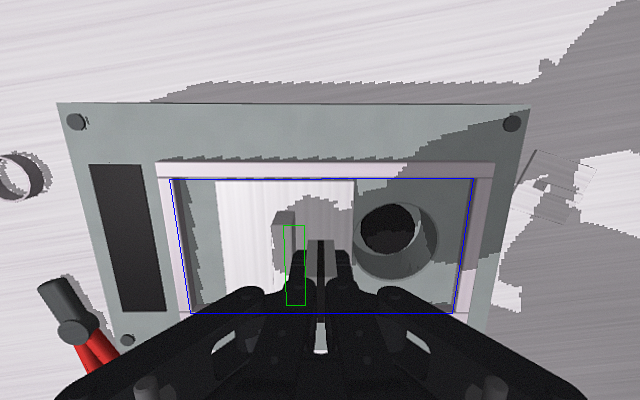

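move_arm:
  rows:
    - [0, -0.05, 0, 0, 1]
    - [0, -0.1, 0, 0, 1]
    - [0, -0.14, 0, 0, 1]
    - [0, -0.17, 0, 0, 1]
    - [0, -0.18, 0, 0, 1]
    - [0, -0.19, 0, 0, 1]
    - [0, -0.19, 0, 0, 1]

```text
time_s: 4.9
eef_pos: [0.5717, -0.2057, 0.0927]
ee_rot: [3.137, -0.0, -0.158]
force: [-2.3, -7.4, 2.3]
finger_gap: 0.0
```

```bash
python3 - <<'E'
from h import *
boxpos(); wview('w4.png',.025)
E
```

```text
t 4.9 box xy [-0.0011  0.0054] z 0.0927 F [-2.3 -7.4  2.3] yaw [ 3.137 -0.    -0.158] gap 0.0
```

View pics/w4.png

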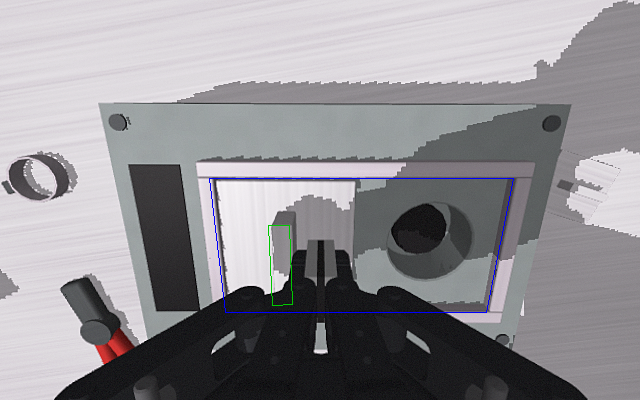

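move_arm:
  rows:
    - [0, 0.06, 0, 0, 1]
    - [0, 0.1, 0, 0, 1]
    - [0, 0.1, -0.15, 0, 1]
    - [0, 0.25, -0.25, 0, 1]
    - [0.01, 0.4, -0.25, 0, 1]
    - [0.01, 0.52, -0.25, 0, 1]
    - [0.01, 0.52, -0.25, 0, 1]
    - [0.01, 0.52, -0.25, 0, 1]
    - [0.01, 0.52, -0.25, 0, 1]

```text
time_s: 6.08
eef_pos: [0.5633, -0.2645, 0.1218]
ee_rot: [-3.141, 0.001, -0.158]
force: [0.7, 0.4, -0.8]
finger_gap: -0.002
```

```bash
python3 - <<'E'
from h import *
boxpos(); rows((0,-.055,.1))
s=observe();w=cv2.cvtColor(snapshot('wrist'),cv2.COLOR_RGB2BGR)
a=np.linspace(0,2*np.pi,40)
for r,z,c in((.024,.08,(0,0,255)),(.017,.062,(0,255,255))):
    cv2.polylines(w,[projw(B(P0,np.c_[r*np.cos(a),-.055+r*np.sin(a),0*a+z]),s).round().astype(int)],True,c,1)
cv2.polylines(w,[projw(B(P0,[(-.04,-.091,.088),(.04,-.091,.088),(.04,.061,.088),(-.04,.061,.088)]),s).round().astype(int)],True,(255,0,0),1)
cv2.imwrite('pics/w5.png',w)
snap('side','d5.png');i=cv2.imread('pics/d5.png');
i=cv2.resize(i[100:250,290:460],None,fx=4,fy=4);cv2.imwrite('pics/d5c.png',i)
snap('scene','s5.png');i=cv2.imread('pics/s5.png');
i=cv2.resize(i[80:230,200:350],None,fx=4,fy=4);cv2.imwrite('pics/s5c.png',i)
E
```

```text
t 6.08 box xy [-0.0002 -0.054 ] z 0.1218 F [ 0.7  0.4 -0.8] yaw [-3.141e+00  1.000e-03 -1.580e-01] gap -0.002
t 6.075 pos [ 0.5633 -0.2645  0.1218] rot [-3.141e+00  1.000e-03 -1.580e-01] F [ 0.7  0.4 -0.8] gap -0.002
target [ 0.5633 -0.2655  0.1   ] shift mm [ 0.2  1.  21.8] units [0.002 0.008 0.182] turn [-0.03  0.03 -0.  ] -0.0
```

View pics/w5.png

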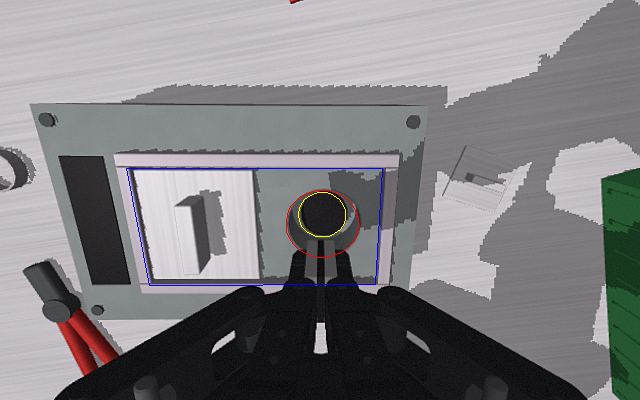

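View pics/d5c.png

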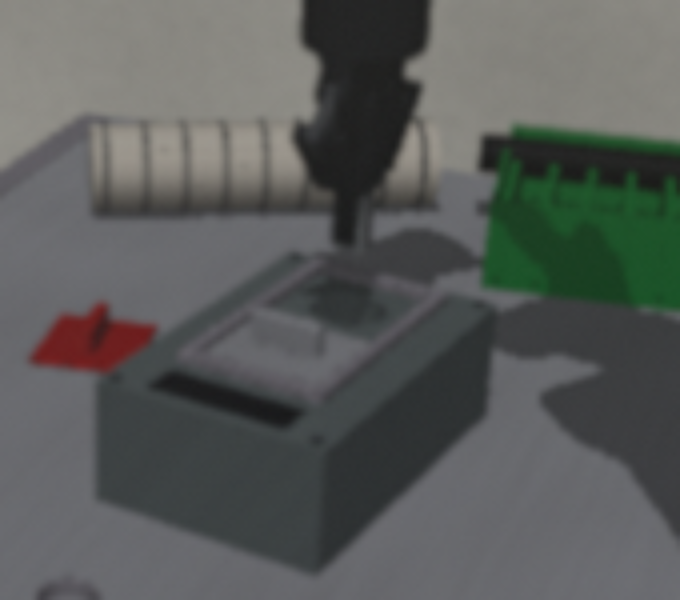

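View pics/s5c.png

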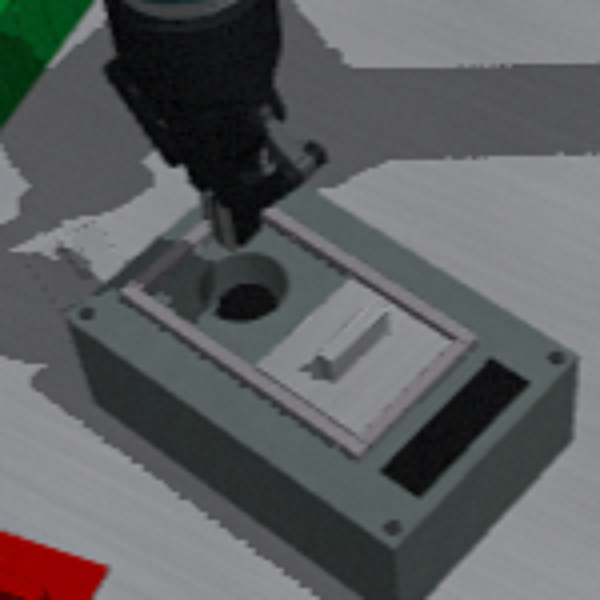

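move_arm:
  rows:
    - [0, 0.01, 0.15, 0, 1]
    - [0, 0.01, 0.3, 0, 1]
    - [0, 0.01, 0.42, 0, 1]
    - [0, 0.01, 0.46, 0, 1]
    - [0, 0.01, 0.46, 0, 1]

```text
time_s: 6.85
eef_pos: [0.5633, -0.2663, 0.0668]
ee_rot: [-3.142, 0.0, -0.158]
force: [-0.3, 0.2, 0.9]
finger_gap: -0.002
```

```bash
python3 - <<'E'
from h import *
boxpos()
E
```

```text
t 6.85 box xy [ 0.     -0.0558] z 0.0668 F [-0.3  0.2  0.9] yaw [-3.142  0.    -0.158] gap -0.002
```

move_arm:
  rows:
    - [0, 0, 0.04, 0, 1]
    - [0, 0, 0.08, 0, 1]
    - [0, 0, 0.1, 0, 1]
    - [0, 0, 0.1, 0, 1]
    - [0, 0, 0.1, 0, 1]

```text
time_s: 7.48
eef_pos: [0.5639, -0.2668, 0.056]
ee_rot: [3.141, -0.002, -0.158]
force: [0.1, -0.3, 5.5]
finger_gap: -0.0
```

```bash
python3 - <<'E'
from h import *
boxpos()
E
```

```text
t 7.47 box xy [ 0.0008 -0.0561] z 0.056 F [ 0.1 -0.3  5.5] yaw [ 3.141e+00 -2.000e-03 -1.580e-01] gap -0.0
```

move_arm:
  rows:
    - [0, 0, 0.02, 0, 1]
    - [0, 0, 0.02, 0, 1]
    - [0, 0, 0.02, 0, 1]
    - [0, 0, 0.02, 0, 1]
    - [0, 0, 0.02, 0, 1]
    - [0, 0, 0.02, 0, 1]
    - [0, 0, 0.02, 0, 1]
    - [0, 0, 0.02, 0, 1]
    - [0, 0, 0.02, 0, 1]
    - [0, 0, 0.02, 0, 1]

```text
time_s: 8.72
eef_pos: [0.564, -0.2668, 0.0558]
ee_rot: [3.14, -0.003, -0.158]
force: [-3.5, 0.6, 16.8]
finger_gap: -0.001
```

```bash
python3 - <<'E'
from h import *
boxpos()
E
```

```text
t 8.72 box xy [ 0.0008 -0.0561] z 0.0558 F [-3.5  0.6 16.8] yaw [ 3.14e+00 -3.00e-03 -1.58e-01] gap -0.001
```

move_arm:
  rows:
    - [0, 0, -0.1, 0, 1]
    - [0, 0, -0.3, 0, 1]
    - [0, 0, -0.55, 0, 1]
    - [0, 0, -0.6, 0, 1]
    - [0, -0.3, -0.65, 0, 1]
    - [0, -0.6, -0.65, 0, 1]
    - [0, -0.92, -0.65, 0, 1]
    - [0, -0.92, -0.65, 0, 1]
    - [0, -0.92, -0.6, 0, 1]
    - [0, -0.92, -0.6, 0, 1]

```text
time_s: 9.98
eef_pos: [0.5799, -0.158, 0.1233]
ee_rot: [-3.142, 0.002, -0.159]
force: [0.5, -0.6, -0.6]
finger_gap: 0.001
```

```bash
python3 - <<'E'
from h import *
rows((0,.054,.093));boxpos(); wview('w6.png',.025)
E
```

```text
t 9.975 pos [ 0.5799 -0.158   0.1233] rot [-3.142e+00  2.000e-03 -1.590e-01] F [ 0.5 -0.6 -0.6] gap 0.001
target [ 0.5805 -0.1579  0.093 ] shift mm [ 0.7 -0.3 30.3] units [ 0.005 -0.002  0.252] turn [-0.    0.12 -0.08] -0.001
t 9.97 box xy [-0.0006  0.0537] z 0.1233 F [ 0.5 -0.6 -0.6] yaw [-3.142e+00  2.000e-03 -1.590e-01] gap 0.001
```

View pics/w6.png

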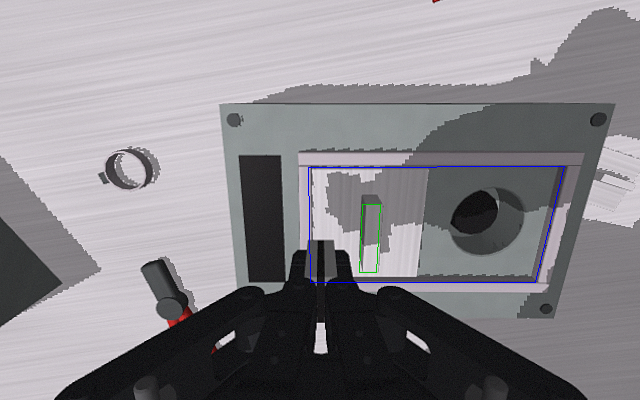

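move_arm:
  rows:
    - [0, 0, 0.15, 0, 1]
    - [0, 0, 0.25, 0, 1]
    - [0, 0, 0.25, 0, 1]
    - [0, 0, 0.25, 0, 1]
    - [0, 0.06, 0.25, 0, 1]
    - [0, 0.12, 0.25, 0, 1]
    - [0, 0.18, 0.25, 0, 1]
    - [0, 0.24, 0.25, 0, 1]
    - [0, 0.3, 0.25, 0, 1]
    - [0, 0.36, 0.25, 0, 1]

```text
time_s: 11.28
eef_pos: [0.574, -0.2003, 0.0948]
ee_rot: [-3.141, -0.001, -0.159]
force: [0.5, 2.2, 3.6]
finger_gap: 0.001
```

```bash
python3 - <<'E'
from h import *
rows((0,-.0365,.093));boxpos()
E
```

```text
t 11.275 pos [ 0.574  -0.2003  0.0948] rot [-3.141e+00 -1.000e-03 -1.590e-01] F [0.5 2.2 3.6] gap 0.001
target [ 0.5663 -0.2472  0.093 ] shift mm [-0.2 47.6  1.8] units [-0.002  0.397  0.015] turn [-0.02 -0.04 -0.03] -0.0
t 11.28 box xy [0.0002 0.0111] z 0.0948 F [0.5 2.2 3.6] yaw [-3.141e+00 -1.000e-03 -1.590e-01] gap 0.001
```

move_arm:
  rows:
    - [0, 0.06, 0, 0, 1]
    - [0, 0.12, 0, 0, 1]
    - [0, 0.18, 0, 0, 1]
    - [0, 0.24, 0, 0, 1]
    - [0, 0.3, 0, 0, 1]
    - [0, 0.33, 0, 0, 1]
    - [0, 0.34, 0, 0, 1]

```text
time_s: 12.15
eef_pos: [0.5675, -0.2406, 0.0948]
ee_rot: [-3.141, -0.0, -0.159]
force: [1.3, 3.5, 4.9]
finger_gap: 0.001
```

```bash
python3 - <<'E'
from h import *
rows((0,-.0365,.093));boxpos(); wview('w7.png',-.052)
E
```

```text
t 12.15 pos [ 0.5675 -0.2406  0.0948] rot [-3.141 -0.    -0.159] F [1.3 3.5 4.9] gap 0.001
target [ 0.5663 -0.2472  0.093 ] shift mm [-0.1  6.8  1.8] units [-0.001  0.056  0.015] turn [-0.01 -0.02 -0.04] -0.0
t 12.15 box xy [ 0.0002 -0.0297] z 0.0948 F [1.3 3.5 4.9] yaw [-3.141 -0.    -0.159] gap 0.001
```

View pics/w7.png

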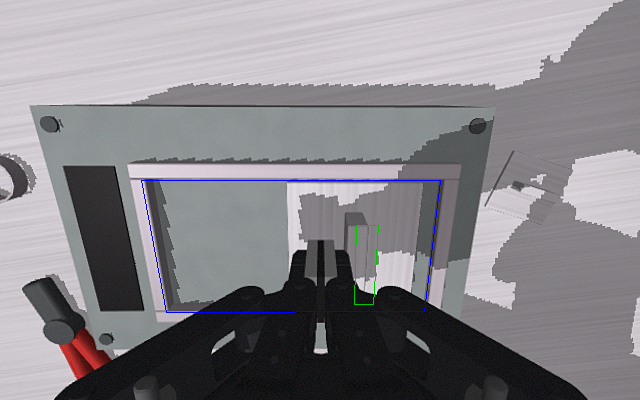

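move_arm:
  rows:
    - [0, 0.02, -0.01, 0, 1]
    - [0, 0.05, -0.01, 0, 1]
    - [0, 0.07, -0.01, 0, 1]
    - [0, 0.08, -0.01, 0, 1]
    - [0, 0.08, -0.01, 0, 1]

```text
time_s: 12.82
eef_pos: [0.5655, -0.2495, 0.0953]
ee_rot: [-3.141, 0.001, -0.159]
force: [-0.1, 2.0, 0.6]
finger_gap: 0.002
```

```bash
python3 - <<'E'
from h import *
boxpos(); wview('w8.png',-.055)
E
```

```text
t 12.82 box xy [-0.0004 -0.0389] z 0.0953 F [-0.1  2.   0.6] yaw [-3.141e+00  1.000e-03 -1.590e-01] gap 0.002
```

View pics/w8.png

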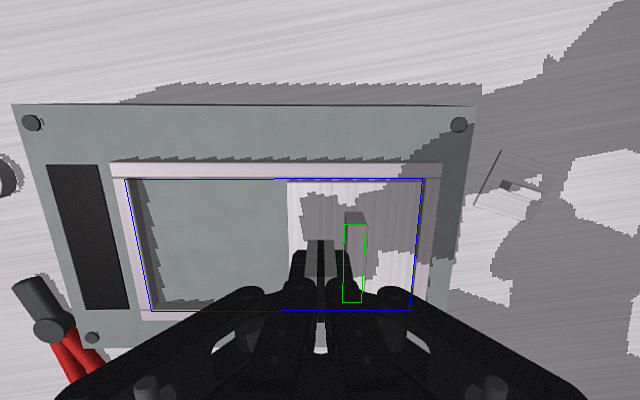

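move_arm:
  rows:
    - [0, 0.01, 0, 0, 1]
    - [0, 0.02, 0, 0, 1]
    - [0, 0.02, 0, 0, 1]
    - [0, 0.02, 0, 0, 1]

```text
time_s: 13.38
eef_pos: [0.5655, -0.2501, 0.0958]
ee_rot: [-3.138, 0.001, -0.159]
force: [0.2, 7.9, 2.1]
finger_gap: 0.0
```

Stop reached (7.9 N). I'll back off first, then lift.

move_arm:
  rows:
    - [0, -0.05, 0, 0, 1]
    - [0, -0.15, 0, 0, 1]
    - [0, -0.15, 0, 0, 1]
    - [0, -0.15, -0.3, 0, 1]
    - [0, -0.3, -0.7, 0, 1]
    - [-0.3, -0.3, -1, 0, 1]
    - [-0.6, -0.3, -1, 0, 1]
    - [-0.6, -0.3, -1, 0, 1]
    - [-0.6, -0.3, -1, 0, 1]

```text
time_s: 14.5
eef_pos: [0.5006, -0.2057, 0.2159]
ee_rot: [3.141, -0.001, -0.159]
force: [0.1, -0.6, 0.1]
finger_gap: 0.002
```

```bash
python3 - <<'E'
from h import *
boxpos(); wview('w9.png',-.055)
a=snap('scene','s9.png');a=cv2.imread('pics/s9.png');cv2.imwrite('pics/s9c.png',cv2.resize(a[80:300,180:420],None,fx=3,fy=2.7,interpolation=cv2.INTER_CUBIC))
E
```

```text
t 14.5 box xy [-0.0714 -0.0058] z 0.2159 F [ 0.1 -0.6  0.1] yaw [ 3.141e+00 -1.000e-03 -1.590e-01] gap 0.002
```

View pics/w9.png

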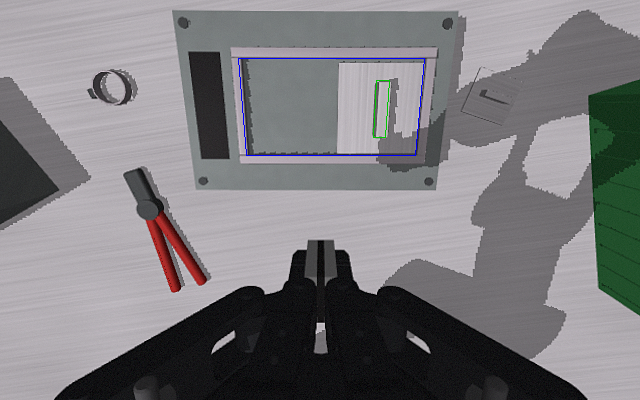

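View pics/s9c.png

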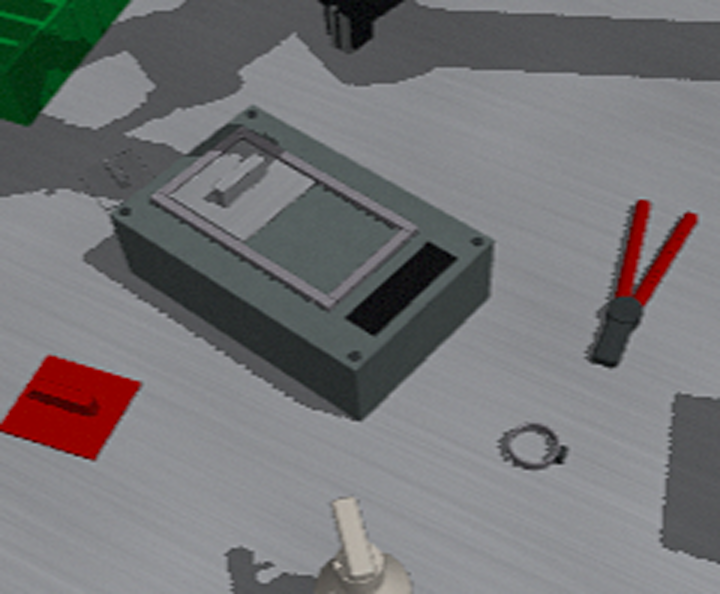

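The cover sits against the shut stop: the ridge matches the −55 mm overlay at (381,108), and the plate edge reaches the stop. The well is covered, the bystanders are where they were, and the arm is clear.

```bash
python3 -c "
from cell import sign_off;print(sign_off())"
```

```text
the job is handed in; nothing more can be done
None
```

I did the reset and handed the job in at about 14.6 s; `sign_off` gives no verdict, so I don't know how it was judged.

- **Which cover:** I used the aluminium cover in the press box's rails. I left alone the red one and the smaller grey one lying on the bench.
- **Opening:** I pushed the ridge with shut fingertips until the cover met the open stop. The force rose to 7.4 N and the picture showed the cover against the stop.
- **Key:** I pressed it until the fingertips stopped about 6 mm below its rest height (z = 0.056 m). They stayed there for at least 1.25 s, with 16.8 N at the end, and then I let it come up.
- **Shutting:** I pushed the cover back until it met the shut stop, where the force rose to 7.9 N, then backed off before lifting.
- **Last checks:** The ridge matched the −55 mm overlay, and the cover looked flat between its rails. The pliers and hose clamp had not visibly moved, nor had the part of the spray bottle still in view. The arm was clear, with about 0 N on the tool.
- **What disagreed:** My first estimate of the box position was about 2 mm off in x compared with the wrist camera, so I corrected it before touching anything. While shutting the cover there was also an unexplained upward force of up to 4.9 N. I raised the tool about 1 mm and it dropped to 0.6 N.
- **Not seen directly:** Under the shut cover I couldn't see the reset key. I saw it clear of the fingers after the press, but I didn't measure its height.

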